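# Change over the heat-sink jig

### The job

Change over the three-station heat-sink jig: slide its locking bar open by the knob, take every finished heat sink (the ones with a transistor screwed on) out of the jig and stand it upright in the parts tray, and load every bare heat sink from the bench into a station of its own, flange down, pushed fully home against its two dowels and end stop so that the sprung roller has dropped into its side slot. Then slide the locking bar fully shut behind them, leaving the spool, the screwdriver and the tape where they lie.

Things in the scene. Friction and masses are not known exactly. Their poses are not given: they have to be found in the camera images.
- bare0_mid (a point): bare heat sink, may be absent: aluminium heat sink, 0.13 kg, flange down: flange 60 (x) x 46 (y) x 5 mm, on its middle a block of upright fins 34 x 34 mm up to 40 mm above the underside (grip it across y, over 13 mm up). Both long edges have a V slot at mid-length, 11 mm wide; corners cut back 9.5 x 5 mm; half a turn is the same. Point: its centre, 20 mm above the underside.
- bare1_mid (a point): bare heat sink, may be absent: aluminium heat sink, 0.13 kg, flange down: flange 60 (x) x 46 (y) x 5 mm, on its middle a block of upright fins 34 x 34 mm up to 40 mm above the underside (grip it across y, over 13 mm up). Both long edges have a V slot at mid-length, 11 mm wide; corners cut back 9.5 x 5 mm; half a turn is the same. Point: its centre, 20 mm above the underside.
- bare2_mid (a point): bare heat sink, may be absent: aluminium heat sink, 0.13 kg, flange down: flange 60 (x) x 46 (y) x 5 mm, on its middle a block of upright fins 34 x 34 mm up to 40 mm above the underside (grip it across y, over 13 mm up). Both long edges have a V slot at mid-length, 11 mm wide; corners cut back 9.5 x 5 mm; half a turn is the same. Point: its centre, 20 mm above the underside.
- done0_mid (a point): finished heat sink, may be absent; starts home in station 0. Same shape and point as bare0_mid, but a small black transistor (16 x 10 mm, top 9.5 mm above the underside) is screwed to its flange at the -x end, clear of the fins.
- done1_mid (a point): finished heat sink, may be absent; starts home in station 1. Same shape and point as bare0_mid, but a small black transistor (16 x 10 mm, top 9.5 mm above the underside) is screwed to its flange at the -x end, clear of the fins.
- done2_mid (a point): finished heat sink, may be absent; starts home in station 2. Same shape and point as bare0_mid, but a small black transistor (16 x 10 mm, top 9.5 mm above the underside) is screwed to its flange at the -x end, clear of the fins.
- jig: jig fixed to the bench: grey plate, x -78 to +48, 264 (y) x 12 mm thick, three stations at y = -90, -8, +74 mm. Parts lie on its top and slide in towards the jig's +x (away from the robot), starting about 40 mm short of home. Dowels, end stops and jaw housings stand 10 mm above the plate. Origin on the underside.
- station0 (a point): station 0: where a heat sink's centre point is when fully home, 32 mm above the bench, axes as the jig's. Two 8 mm dowels touch its long edge on the -y side, a stop its +x end; on the +y side a sprung brass roller drops into its slot on the last few mm and draws it against them. Moving a part in or out past the roller takes 3 to 12 N.
- jaw0 (a joint): travel of the sprung roller jaw of station 0, m: 0 station empty, about 0.0007 when sunk in the slot of a part that is home, about 0.0037 riding on the edge of a part not home; 3 to 4 N.
- station1 (a point): station 1: where a heat sink's centre point is when fully home, 32 mm above the bench, axes as the jig's. Two 8 mm dowels touch its long edge on the -y side, a stop its +x end; on the +y side a sprung brass roller drops into its slot on the last few mm and draws it against them. Moving a part in or out past the roller takes 3 to 12 N.
- jaw1 (a joint): travel of the sprung roller jaw of station 1, m: 0 station empty, about 0.0007 when sunk in the slot of a part that is home, about 0.0037 riding on the edge of a part not home; 3 to 4 N.
- station2 (a point): station 2: where a heat sink's centre point is when fully home, 32 mm above the bench, axes as the jig's. Two 8 mm dowels touch its long edge on the -y side, a stop its +x end; on the +y side a sprung brass roller drops into its slot on the last few mm and draws it against them. Moving a part in or out past the roller takes 3 to 12 N.
- jaw2 (a joint): travel of the sprung roller jaw of station 2, m: 0 station empty, about 0.0007 when sunk in the slot of a part that is home, about 0.0037 riding on the edge of a part not home; 3 to 4 N.
- lock (a joint): locking slide, m: 0 shut, 0.026 open (towards the jig's +y). A bar across the front of the stations, one keeper tab each (14 mm wide, 8 mm above the plate): shut 1.5 mm behind a part that is home, 13 mm to +y of the station's middle; open, in the gaps, 39 mm to +y. Snaps over centre: about 6 N, past half way it goes on by itself.
- lock_knob (a point): black upright knob of the locking slide, 18 mm across, 12 to 40 mm above the bench, at the slide's +y end beyond the plate; the point is on its axis, 26 mm above the bench, and travels with the slide.
- tray_in (a point): low open steel parts tray, fixed, 150 (x) x 196 (y) mm outside, 3 mm walls 16 mm high; the point is the middle of its inner floor, 3 mm above the bench.
- magnifier_lamp: magnifier lamp on the bench's front edge at the right, an obstacle: its arm runs 0.15 to 0.31 m above the bench from (0.3, -0.7) over (0.5, -0.5) to its oval head at x 0.58 to 0.81, y -0.4 to -0.02 (in the base frame). Draw the gripper in to 0.42 m from the base axis before turning from the right towards the work.
- spool: bystander: solder spool, 60 mm across, 36 mm high; origin under its centre
- driver: bystander: red screwdriver, 167 mm long, lying; origin under its centre
- roll: bystander: roll of black tape, 66 mm across, 19 mm high; origin under its centre
Mind the look-alikes: they are no part of the job. What is shaped like the part that bears bare2_mid but pink or purple is not meant.

How it is judged:
On the way, in this order (a step that is already met when the one before it is completed fails the run):
1. the locking slide is drawn open (value of joint lock above 0.022 m), for 0.2 s.
2. every bare heat sink is fully home in a station while the locking slide is still open (((x of bare0_mid in the frame of station0 between -0.002 and 0.002 m and y of bare0_mid in the frame of station0 between -0.002 and 0.002 m and z of bare0_mid in the frame of station0 between -0.003 and 0.003 m and angle between the x axis of bare0_mid and the x axis of jig, either way round below 0.04 rad and angle between bare0_mid's own z axis and vertical below 0.05 rad and value of joint jaw0 below 0.002 m) or (x of bare0_mid in the frame of station1 between -0.002 and 0.002 m and y of bare0_mid in the frame of station1 between -0.002 and 0.002 m and z of bare0_mid in the frame of station1 between -0.003 and 0.003 m and angle between the x axis of bare0_mid and the x axis of jig, either way round below 0.04 rad and angle between bare0_mid's own z axis and vertical below 0.05 rad and value of joint jaw1 below 0.002 m) or (x of bare0_mid in the frame of station2 between -0.002 and 0.002 m and y of bare0_mid in the frame of station2 between -0.002 and 0.002 m and z of bare0_mid in the frame of station2 between -0.003 and 0.003 m and angle between the x axis of bare0_mid and the x axis of jig, either way round below 0.04 rad and angle between bare0_mid's own z axis and vertical below 0.05 rad and value of joint jaw2 below 0.002 m)) and ((x of bare1_mid in the frame of station0 between -0.002 and 0.002 m and y of bare1_mid in the frame of station0 between -0.002 and 0.002 m and z of bare1_mid in the frame of station0 between -0.003 and 0.003 m and angle between the x axis of bare1_mid and the x axis of jig, either way round below 0.04 rad and angle between bare1_mid's own z axis and vertical below 0.05 rad and value of joint jaw0 below 0.002 m) or (x of bare1_mid in the frame of station1 between -0.002 and 0.002 m and y of bare1_mid in the frame of station1 between -0.002 and 0.002 m and z of bare1_mid in the frame of station1 between -0.003 and 0.003 m and angle between the x axis of bare1_mid and the x axis of jig, either way round below 0.04 rad and angle between bare1_mid's own z axis and vertical below 0.05 rad and value of joint jaw1 below 0.002 m) or (x of bare1_mid in the frame of station2 between -0.002 and 0.002 m and y of bare1_mid in the frame of station2 between -0.002 and 0.002 m and z of bare1_mid in the frame of station2 between -0.003 and 0.003 m and angle between the x axis of bare1_mid and the x axis of jig, either way round below 0.04 rad and angle between bare1_mid's own z axis and vertical below 0.05 rad and value of joint jaw2 below 0.002 m)) and ((x of bare2_mid in the frame of station0 between -0.002 and 0.002 m and y of bare2_mid in the frame of station0 between -0.002 and 0.002 m and z of bare2_mid in the frame of station0 between -0.003 and 0.003 m and angle between the x axis of bare2_mid and the x axis of jig, either way round below 0.04 rad and angle between bare2_mid's own z axis and vertical below 0.05 rad and value of joint jaw0 below 0.002 m) or (x of bare2_mid in the frame of station1 between -0.002 and 0.002 m and y of bare2_mid in the frame of station1 between -0.002 and 0.002 m and z of bare2_mid in the frame of station1 between -0.003 and 0.003 m and angle between the x axis of bare2_mid and the x axis of jig, either way round below 0.04 rad and angle between bare2_mid's own z axis and vertical below 0.05 rad and value of joint jaw1 below 0.002 m) or (x of bare2_mid in the frame of station2 between -0.002 and 0.002 m and y of bare2_mid in the frame of station2 between -0.002 and 0.002 m and z of bare2_mid in the frame of station2 between -0.003 and 0.003 m and angle between the x axis of bare2_mid and the x axis of jig, either way round below 0.04 rad and angle between bare2_mid's own z axis and vertical below 0.05 rad and value of joint jaw2 below 0.002 m)) and value of joint lock above 0.018 m), for 0.2 s.
At the end, for the whole second after the job is handed in: Every bare heat sink lies flat in a station within 2 mm of fully home along and across the jig, square to it within 0.04 rad, its roller jaw sunk into the slot (reads under 2 mm); every finished heat sink stands upright on the floor of the tray; the locking slide is shut to within 3 mm; all at rest (((x of bare0_mid in the frame of station0 between -0.002 and 0.002 m and y of bare0_mid in the frame of station0 between -0.002 and 0.002 m and z of bare0_mid in the frame of station0 between -0.003 and 0.003 m and angle between the x axis of bare0_mid and the x axis of jig, either way round below 0.04 rad and angle between bare0_mid's own z axis and vertical below 0.05 rad and value of joint jaw0 below 0.002 m) or (x of bare0_mid in the frame of station1 between -0.002 and 0.002 m and y of bare0_mid in the frame of station1 between -0.002 and 0.002 m and z of bare0_mid in the frame of station1 between -0.003 and 0.003 m and angle between the x axis of bare0_mid and the x axis of jig, either way round below 0.04 rad and angle between bare0_mid's own z axis and vertical below 0.05 rad and value of joint jaw1 below 0.002 m) or (x of bare0_mid in the frame of station2 between -0.002 and 0.002 m and y of bare0_mid in the frame of station2 between -0.002 and 0.002 m and z of bare0_mid in the frame of station2 between -0.003 and 0.003 m and angle between the x axis of bare0_mid and the x axis of jig, either way round below 0.04 rad and angle between bare0_mid's own z axis and vertical below 0.05 rad and value of joint jaw2 below 0.002 m)) and ((x of bare1_mid in the frame of station0 between -0.002 and 0.002 m and y of bare1_mid in the frame of station0 between -0.002 and 0.002 m and z of bare1_mid in the frame of station0 between -0.003 and 0.003 m and angle between the x axis of bare1_mid and the x axis of jig, either way round below 0.04 rad and angle between bare1_mid's own z axis and vertical below 0.05 rad and value of joint jaw0 below 0.002 m) or (x of bare1_mid in the frame of station1 between -0.002 and 0.002 m and y of bare1_mid in the frame of station1 between -0.002 and 0.002 m and z of bare1_mid in the frame of station1 between -0.003 and 0.003 m and angle between the x axis of bare1_mid and the x axis of jig, either way round below 0.04 rad and angle between bare1_mid's own z axis and vertical below 0.05 rad and value of joint jaw1 below 0.002 m) or (x of bare1_mid in the frame of station2 between -0.002 and 0.002 m and y of bare1_mid in the frame of station2 between -0.002 and 0.002 m and z of bare1_mid in the frame of station2 between -0.003 and 0.003 m and angle between the x axis of bare1_mid and the x axis of jig, either way round below 0.04 rad and angle between bare1_mid's own z axis and vertical below 0.05 rad and value of joint jaw2 below 0.002 m)) and ((x of bare2_mid in the frame of station0 between -0.002 and 0.002 m and y of bare2_mid in the frame of station0 between -0.002 and 0.002 m and z of bare2_mid in the frame of station0 between -0.003 and 0.003 m and angle between the x axis of bare2_mid and the x axis of jig, either way round below 0.04 rad and angle between bare2_mid's own z axis and vertical below 0.05 rad and value of joint jaw0 below 0.002 m) or (x of bare2_mid in the frame of station1 between -0.002 and 0.002 m and y of bare2_mid in the frame of station1 between -0.002 and 0.002 m and z of bare2_mid in the frame of station1 between -0.003 and 0.003 m and angle between the x axis of bare2_mid and the x axis of jig, either way round below 0.04 rad and angle between bare2_mid's own z axis and vertical below 0.05 rad and value of joint jaw1 below 0.002 m) or (x of bare2_mid in the frame of station2 between -0.002 and 0.002 m and y of bare2_mid in the frame of station2 between -0.002 and 0.002 m and z of bare2_mid in the frame of station2 between -0.003 and 0.003 m and angle between the x axis of bare2_mid and the x axis of jig, either way round below 0.04 rad and angle between bare2_mid's own z axis and vertical below 0.05 rad and value of joint jaw2 below 0.002 m)) and x of done0_mid in the frame of tray_in between -0.052 and 0.052 m and y of done0_mid in the frame of tray_in between -0.08 and 0.08 m and z of done0_mid in the frame of tray_in between 0.015 and 0.024 m and angle between each of done0_mid, done1_mid, done2_mid's own z axis and vertical below 0.1 rad and x of done1_mid in the frame of tray_in between -0.052 and 0.052 m and y of done1_mid in the frame of tray_in between -0.08 and 0.08 m and z of done1_mid in the frame of tray_in between 0.015 and 0.024 m and x of done2_mid in the frame of tray_in between -0.052 and 0.052 m and y of done2_mid in the frame of tray_in between -0.08 and 0.08 m and z of done2_mid in the frame of tray_in between 0.015 and 0.024 m and value of joint lock below 0.003 m and linear speed of each of bare0, bare1, bare2, done0, done1, done2 below 0.01 m/s); the robot touches nothing.
It fails at once if the solder spool, screwdriver or tape roll is moved more than 3 cm (distance of any of spool, driver, roll from where it was at the start of the episode above 0.03 m).
Of done0, done1, done2 only 2 to 3 are there at a start; the rules pass over those that are not, and their reading is None.
Of bare0, bare1, bare2 only 2 to 3 are there at a start; the rules pass over those that are not, and their reading is None.
At some moment in a run one of bare0, bare1, bare2 may be knocked a few centimetres aside while the robot is not near it.
Once in a run the grip may slacken for a moment while it holds something.
It also fails if it takes over 208 s, if anything falls off the work surface, if the arm or the gripper's body presses on something with over 40 N, if the wrist force passes 120 N, or if a joint passes its speed limit or range.

### The arm

A 7-joint arm with a two-finger parallel gripper is mounted at the origin on a cart in front of the work surface, level with it; the furniture and walls round the work are solid. World frame = base frame: x ahead of the robot, y to its left, z up, the work surface at z = 0. Lengths are in m, angles in rad, forces in N, time in s.
With the tool pointing down it reaches from about 0.4 to 0.85 m from the base axis. Payload 10.4 kg.
Tool frame: the origin (TCP) lies at the very end of the fingers, on their centre line; the grasp point (between the pads) lies 19 mm behind it; z points along the fingers, y is the line along which they close (so a half turn about z gives the same grasp; the last joint's range is limited). The gripper opens to 87 mm and grips with 3 to 60 N. Pads are 19 mm wide; open, the fingers measure 117 mm over their backs; the gripper's body (75 mm by 190 mm) begins 51 mm behind the grasp point.
Start: joints at [-1.218, 0.332, -0.065, 1.46, 0.022, 1.35, -0.088], TCP at [0.229, 0.581, 0.223] pointing down, gripper open.
Joint ranges: [-2.6, 2.6], [-0.5, 2.12], [-1.47, 1.34], [0.16, 2.42], [-1.27, 4.41], [0.06, 2.06], [-2.6, 2.6]. Speed limits (rad/s): [2.22, 2.22, 2.79, 2.79, 3.14, 3.14, 3.14].

### API

Orientations are given as a unit quaternion [x, y, z, w].
In Python, from bench import * gives the robot as it stands.
- The arm moves only by the tool step_arm, never from a script. Its arguments are lists of equal length, an entry for each row: "delta_pos": the shift along the world's x, y, z in units of 25 mm (1.0 is 25 mm), a list of three; "turn": the turn about the world's z in units of 0.12 rad (1.0 is 0.12 rad). In form: {"delta_pos": [[tx, ty, tz], ...], "turn": [turn, ...]}. A call has 1 to 12 rows; each row shifts and turns the commanded pose from where the row before left it; what a row does not reach is not made up. A row lasts 1/10 s, in which the tool goes at most 50 mm and 8.59 degrees, less where a joint would pass 70% of its speed; a pose out of reach is approached as far as the arm can. A call with a number of a shift or a turn outside -1 to 1 is refused whole. A call with a gripper value outside its range is refused whole. "grip" is the closure, from 0 (fully open) to 1 (shut), set as the call begins (left out, the last holds). The fingers move at their own pace and stop on an object; "newtons" is the grip in N (left out, the last holds). Time passes only in rows, so rows that do not move let the fingers close. It gives the time, the measured TCP pose, the force, the opening and the grip force at its end, in the units of the state.
- read_state(): the state, without advancing time (a new reading comes with each control period).
- camera(name): name is "side" or "top"; returns a dict with "image" (400x640x3 uint8, red, green, blue), "z_map" (400x640 float32, m along the optical axis (not along the pixel's ray), 0 where there is no reading), "mtx" (3x3 intrinsics, pixels), "view" (4x4, takes a point from world to camera coordinates). Camera axes: x right, y up, looking along -z (the intrinsics and any distortion apply to the point x, -y, -z); pixel columns grow to the right and rows downward; lengths in m; the calibration is good to about 2 mm. A picture is of the moment at which its call begins.
- close_job(): hands the job in; it is judged then, once.
The state is a dict: "time": time; "joint_positions": joint angles; "joint_vel": joint speeds; "joint_torque": joint torques, N m; "ee_pos": TCP position; "eef_rot": TCP orientation; "ft_force": force on the tool from outside, world axes, zero at the start; "torque": the same for the moment, N m; "width": finger opening in m; "grip_force": force on a finger pad.
Only numpy, scipy, OpenCV 4.12 (cv2) and the standard library are available. Lean on these libraries where they do the work, as an engineer would, in place of code of your own. Each camera call takes 0.05 s, during which the arm holds its last target. There are 200 camera calls.

## Working session

There is one attempt and no reset: what is moved stays moved. The work goes in short steps, Python scripts to look and compute and a tool call to move; the robot and the scene stay as the last step left them, time stands still between calls to the robot, and variables do not carry over. Pictures are saved under pics/ and viewed, at most 14 in all, crops included, and the job is handed in when it is done.

Besides the shell and the picture viewer there is one more tool, called after "Request:" as a command line: name --pt "numbers of a row" for each row, then --argument value for the rest. step_arm: Moves the arm, as the interface text tells. Shifts and turns lie within -1 to 1; 1 stands for 25 mm of shift or 0.12 rad of turn. Its arguments: {"type":"object","properties":{"delta_pos":{"type":"array"},"turn":{"type":"array"},"grip":{"type":"number"},"newtons":{"type":"number"}},"required":["delta_pos","turn"]}

```bash
mkdir -p pics; ls
cat > h.py <<'E'
from bench import *
import numpy as np, cv2
def save(c,n): cv2.imwrite('pics/'+n,c['image'][:,:,::-1])
def pts(c):
    z=c['z_map'];K=c['mtx'];v,u=np.mgrid[0:z.shape[0],0:z.shape[1]]
    P=np.stack([(u-K[0,2])/K[0,0]*z,-(v-K[1,2])/K[1,1]*z,-z,np.ones_like(z)],-1)
    W=P@np.linalg.inv(c['view']).T
    W[z==0]=np.nan
    return W[...,:3]
E
python3 - <<'E'
from h import *
s=read_state();print(s)
for n in('top','side'):
    c=camera(n);save(c,n+'0.png');np.savez(n+'0.npz',**c);print(c['mtx'],np.linalg.inv(c['view']))
E
```

```text
pics
{'time': 0.0, 'joint_positions': array([-1.21759291,  0.3328627 , -0.06470301,  1.46092129,  0.02157487,
        1.34989131, -0.08852416]), 'joint_vel': array([-5.72995103e-04,  3.63478172e-05,  9.08816429e-04,  8.24366607e-04,
       -2.99687887e-04,  1.41865243e-03, -1.93716859e-03]), 'joint_torque': array([ 7.54075354e-04, -6.23247528e+01,  2.56955973e-02, -3.89894629e+01,
       -6.11316715e-02,  3.95148376e-02,  1.58785647e-04]), 'ee_pos': array([0.22924442, 0.58103464, 0.22176922]), 'eef_rot': array([ 1.86800984e-01,  9.82397532e-01, -6.85310381e-04, -1.10834546e-04]), 'ft_force': array([-0.04491361,  0.02812396,  0.60792091]), 'torque': array([-0.02260312, -0.00155208, -0.01178336]), 'grip_force': 0.0, 'width': 0.08722881624327446}
[[408.98193692   0.         310.33518169]
 [  0.         408.98193692 197.59259037]
 [  0.           0.           1.        ]] [[-0.02635608  0.99093762 -0.13171177  0.34010646]
 [-0.99943182 -0.02888967 -0.01736181  0.18820737]
 [-0.02100958  0.13117935  0.991136    1.33423866]
 [ 0.          0.          0.          1.        ]]
[[515.21781261   0.         326.86524188]
 [  0.         515.21781261 207.31597453]
 [  0.           0.           1.        ]] [[ 0.82353544  0.2701409  -0.49881185 -0.54495713]
 [-0.56722427  0.40266638 -0.71841242 -1.29647704]
 [ 0.00678218  0.87457629  0.48484051  1.03987343]
 [ 0.          0.          0.          1.        ]]
```

View pics/top0.png

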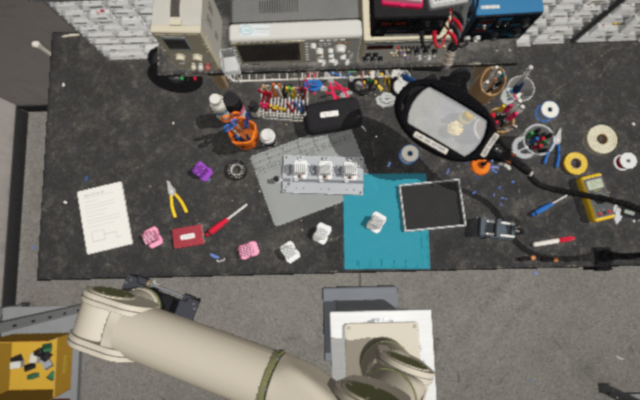

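View pics/side0.png

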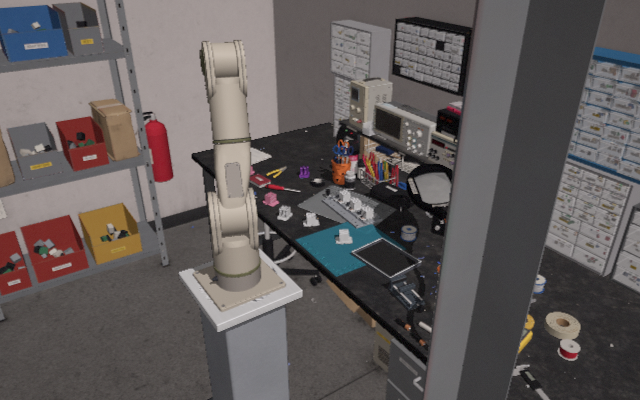

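The top view shows bare parts at about (289,252), (322,233) and (376,222), with pink look-alikes at (152,237) and (248,250) and a purple one at (203,171). The jig spans (282–363, 155–195), its knob is near (276,179), and the tray is at (432,205). I'll enlarge the work area to confirm.

Run:
```python
from h import *
c=dict(np.load('top0.npz'));im=c['image'][140:270,230:480]
cv2.imwrite('pics/cropA.png',cv2.resize(im,None,fx=3.2,fy=3.2,interpolation=cv2.INTER_CUBIC)[:,:,::-1])
W=pts(c)
for u,v in [(289,252),(322,233),(376,222),(298,167),(325,168),(350,170),(276,179),(402,185),(462,182),(466,226),(405,230),(300,190),(248,250)]:
    print(u,v,W[v,u].round(4))
H=W[...,2]
# clusters at fin top height
for lo,hi,nm in((0.025,0.06,'mid'),):
  m=((H>lo)&(H<hi)).astype(np.uint8);m[:130]=0;m[270:]=0
  n,l,st,ce=cv2.connectedComponentsWithStats(m)
  for i in range(1,n):
    if st[i,4]>30: 
      p=W[l==i];print(st[i],np.nanmean(p,0).round(4),np.nanmax(p[:,2]).round(4))
```

```text
289 252 [0.3417 0.2838 0.0217]
322 233 [0.3995 0.1768 0.0144]
376 222 [0.4284 0.0056 0.0394]
298 167 [0.6171 0.249  0.0195]
325 168 [0.6107 0.1607 0.0214]
350 170 [0.5955 0.082  0.0517]
276 179 [0.5754 0.3196 0.0414]
402 185 [ 0.5479 -0.0876  0.0159]
462 182 [ 0.5554 -0.2896 -0.0058]
466 226 [ 0.4098 -0.2881  0.0041]
405 230 [ 0.4015 -0.0878  0.022 ]
300 190 [0.5413 0.2444 0.0154]
248 250 [0.3513 0.411  0.0434]
[305 130  39   6 130] [0.7274 0.1729 0.0433] 0.0599
[238 133  21  17  74] [0.6951 0.3992 0.0429] 0.0598
[260 135  16  11  54] [0.6981 0.3396 0.0455] 0.0599
[514 135  22  23 125] [ 0.65   -0.4647  0.0439] 0.06
[591 141  21  12  79] [ 0.6511 -0.7317  0.027 ] 0.0343
[401 144  18  19 244] [ 0.6488 -0.1137  0.0366] 0.0453
[620 153  17  16 190] [ 0.6047 -0.8092  0.0303] 0.0377
[479 161   8   7  44] [ 0.6059 -0.344   0.036 ] 0.0578
[193 162  15  14  59] [0.6161 0.5677 0.0387] 0.0451
[295 162   5  12  38] [0.6093 0.2509 0.0488] 0.0581
[348 163   9  15  82] [0.5986 0.0745 0.0456] 0.0589
[579 173  30  24 451] [ 0.5296 -0.6885  0.0356] 0.0442
[586 199  29  23 446] [ 0.4476 -0.6998  0.035 ] 0.0469
[370 214  15  15  87] [0.4307 0.0008 0.0389] 0.0479
[478 217   9  19 159] [ 0.4069 -0.3246  0.0415] 0.0543
[487 219  15  18 138] [ 0.4004 -0.3695  0.0414] 0.0508
[315 226  14  14  59] [0.4002 0.1783 0.0392] 0.0465
[142 230  15  14 128] [0.4025 0.7276 0.0365] 0.0468
[240 243  14  14  74] [0.3535 0.4158 0.0381] 0.0448
[282 245  15  14  70] [0.3432 0.2829 0.0382] 0.0466
[601 250  13  12 118] [ 0.3052 -0.6998  0.0395] 0.0592
```

View pics/cropA.png

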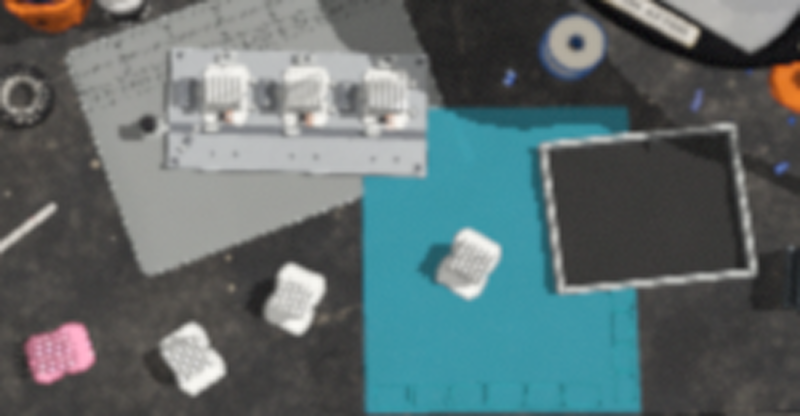

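The crop shows three finished parts in the jig, each with a dark or orange transistor at its near end. The three bare silver parts are clear, and the pink one is excluded by colour. Next I'll measure the jig, bare parts, tray, knob and lamp.

```bash
cat >> h.py <<'E'
def ray(c,uv,z):
    uv=np.atleast_2d(uv).astype(float);K=c['mtx'];M=np.linalg.inv(c['view'])
    d=np.c_[(uv[:,0]-K[0,2])/K[0,0],-(uv[:,1]-K[1,2])/K[1,1],-np.ones(len(uv))]@M[:3,:3].T
    return (M[:3,3]+d*((z-M[2,3])/d[:,2])[:,None])[:,:2]
def sinks(c,boxes,zt=0.04,thr=150):
    g=c['image'].min(2)
    for (u,v,w) in boxes:
        m=(g[v-w:v+w,u-w:u+w]>thr).astype(np.uint8)
        n,l,st,ce=cv2.connectedComponentsWithStats(m)
        if n<2: print('none',u,v);continue
        i=1+np.argmax(st[1:,4])
        yx=np.argwhere(l==i);uv=np.c_[yx[:,1]+u-w,yx[:,0]+v-w]
        p=ray(c,uv,0.02)
        r=cv2.minAreaRect((p*1000).astype(np.float32))
        q=p-p.mean(0);ev,V=np.linalg.eigh(q.T@q)
        print((u,v),'n',st[i,4],'mean',p.mean(0).round(4),'rect',np.round(r[0],1),np.round(r[1],1),round(r[2],1),'pca long deg',np.degrees(np.arctan2(V[1,1],V[0,1])).round(1),(ev/len(p))**.5)
E
python3 - <<'E'
from h import *
c=dict(np.load('top0.npz'));W=pts(c)
sinks(c,[(289,252,14),(322,233,14),(376,222,14)])
im=c['image'].astype(int)
g=im.min(2)
m=((g>120)).astype(np.uint8);m[:150]=0;m[200:]=0;m[:,:278]=0;m[:,366:]=0
yx=np.argwhere(m);p=ray(c,yx[:,::-1],0.012)
# plate lower edge: for each column lowest bright px w/ subpixel
def edge(cols,rows,dirn,z,thr):
    out=[]
    for u in cols:
        col=g[rows[0]:rows[1],u].astype(float)
        idx=[i for i in range(len(col)-1) if (col[i]-thr)*(col[i+1]-thr)<0]
        if idx:
            i=idx[-1] if dirn>0 else idx[0]
            out.append((u,rows[0]+i+(thr-col[i])/(col[i+1]-col[i])))
    return ray(c,out,z)
print(g[150:205:1,300],g[175,270:300],g[190,270:290],g[190,350:372],g[225,390:480],g[165:240,430])
l=edge(range(284,362),(180,205),1,0.012,150)
f=np.polyfit(l[:,1],l[:,0],1);print('front edge x=',f,np.std(l[:,0]-np.polyval(f,l[:,1])))
k=W[172:186,270:284];mm=(c['image'].max(2)[172:186,270:284]<60);print('knob dark px',(np.argwhere(mm).mean(0)+[172,270])[::-1],mm.sum())
H=W[...,2];lm=(H>.12)&(H<.4);lm[:60]=0;lm[170:]=0;lm[:,:390]=0;lm[:,510:]=0
q=W[lm];i=np.argsort(-q[:,1])[:8];print('lamp leftmost',q[i].round(3));i=np.argsort(q[:,0])[:8];print('lamp near',q[i].round(3))
print('lamp x<.66 max y',q[q[:,0]<.64][:,1].max())
E
```

```text
(289, 252) n 273 mean [0.343  0.2813] rect [343.1 282.1] [62.2 47.4] 30.9 pca long deg -153.2 [0.01282032 0.01775263]
(322, 233) n 266 mean [0.4001 0.1764] rect [399.7 178.2] [47.5 63. ] 64.2 pca long deg 160.8 [0.01269426 0.01770319]
(376, 222) n 255 mean [0.4302 0.0006] rect [429.4   2.1] [46.9 63.6] 61.4 pca long deg 154.4 [0.01252678 0.01816473]
[127 130 130 137 152 157 168 158 180 201 200 221 229 221 205 197 195 195
 191 186 188 187 165 148 134 125 128 124 142 135 128 145 179 188 189 190
 190 189 188 188 188 188 180 146 147 155 157 157 156 157 156 157 157 157
 157] [156 156 156 153 143 132 129 135 146 150 147 140 151 183 187 185 175 151
 140 142 153 163 152 159 180 186 181 160 117  96] [156 155 155 156 157 157 157 157 156 153 139 125 141 151 136 150 180 188
 188 188] [192 191 186 174 176 190 193 192 192 190 186 187 173 112  64  60  61  60
  61  62  60  60] [ 60  62  61  61  60  60  60  58  60  55  42  37  54 102 139 126  82  57
  56  57  56  55  56  58  56  56  56  56  56  56  58  56  56  58  57  58
  58  57  57  58  58  59  57  59  59  60  62  66  68  70  66  67  70  77
  85  9
[... 284 characters left out ...]
7
  56  57  55  55  54  56  55  56  56  55  55  58  58  58  56  57  57  58
  57  56  57  58  58  56  58  68 131 179 140  82  69  66  66  65  68  68
  67  69  68]
front edge x= [0.13817055 0.50587094] 0.01694057961166311
knob dark px [275.375 178.625] 8
lamp leftmost [[ 0.731 -0.032  0.233]
 [ 0.738 -0.033  0.232]
 [ 0.735 -0.033  0.23 ]
 [ 0.744 -0.033  0.231]
 [ 0.73  -0.033  0.227]
 [ 0.728 -0.033  0.226]
 [ 0.742 -0.034  0.228]
 [ 0.724 -0.034  0.237]]
lamp near [[ 0.553 -0.345  0.209]
 [ 0.554 -0.342  0.209]
 [ 0.557 -0.346  0.208]
 [ 0.557 -0.345  0.204]
 [ 0.559 -0.346  0.208]
 [ 0.559 -0.343  0.208]
 [ 0.56  -0.342  0.205]
 [ 0.562 -0.342  0.21 ]]
lamp x<.66 max y -0.08839354757475898
```

Run:
```python
from h import *
c=dict(np.load('top0.npz'));g=c['image'].min(2).astype(float)
out=[]
for u in range(285,362):
    thr=165 if u<342 else 125
    for v in range(187,202):
        if g[v,u]>thr>=g[v+1,u]: out.append((u,v+(g[v,u]-thr)/(g[v,u]-g[v+1,u])));break
p=ray(c,out,0.012);
for _ in range(3):
    f=np.polyfit(p[:,1],p[:,0],1);r=p[:,0]-np.polyval(f,p[:,1]);p=p[abs(r)<2*np.std(r)+1e-4]
print('front',f,np.degrees(np.arctan(-f[0])),np.std(r),len(p))
# right edge
o=[]
for v in range(162,194):
    for u in range(356,372):
        if g[v,u]>125>=g[v,u+1]: o.append((u+(g[v,u]-125)/(g[v,u]-g[v,u+1]),v));break
q=ray(c,o,0.012)
for _ in range(3):
    f2=np.polyfit(q[:,0],q[:,1],1);r=q[:,1]-np.polyval(f2,q[:,0]);q=q[abs(r)<2*np.std(r)+1e-4]
print('right',f2,np.degrees(np.arctan(f2[0])),np.std(r),len(q))
th=np.arctan(-f[0]);R=np.array([[np.cos(th),-np.sin(th)],[np.sin(th),np.cos(th)]])
# corner front right = jig(-0.078,-0.132)
A=np.array([[1,-f[0]],[-f2[0],1]]);cor=np.linalg.solve(A,[f[1],f2[1]])
o=cor-R@[-.078,-.132];print('corner',cor,'origin',o,'yaw deg',np.degrees(th))
for y in(-.09,-.008,.074): print('station', o+R@[0,y])
print('knob',ray(c,[275.4,178.6],0.04), 'in jig',R.T@(ray(c,[275.4,178.6],0.04)[0]-o))
for uv in((325,168),(298,167),(351,168)): print(R.T@(ray(c,uv,.05)[0]-o))
m=((g>95)).astype(np.uint8);m[:170]=0;m[240:]=0;m[:,:396]=0;m[:,470:]=0
n,l,st,ce=cv2.connectedComponentsWithStats(m);i=1+np.argmax(st[1:,4]);yx=np.argwhere(l==i)
r=cv2.minAreaRect((ray(c,yx[:,::-1],.016)*1000).astype(np.float32));print('tray',r)
```

```text
front [0.06977352 0.51742457] -3.9912598856887667 0.0008582742836388893 68
right [-0.02045389  0.0502647 ] -1.1717584362137716 0.002314379165994547 26
corner [0.52018933 0.0396248 ] origin [0.60718792 0.16587552] yaw deg -3.9912598856887667
station [0.60092354 0.0760938 ]
station [0.60663109 0.15789492]
station [0.61233864 0.23969605]
knob [[0.57701306 0.32166774]] in jig [-0.04094549  0.15331407]
[-0.00208302 -0.00470822]
[-0.00218932  0.08175738]
[ 0.00114725 -0.08759301]
tray ((481.43988037109375, -180.69549560546875), (158.3497772216797, 202.86318969726562), 4.135359764099121)
```

Request:
step_arm --pt "1 -0.74 -0.3" --pt "1 -0.74 -0.3" --pt "1 -0.74 -0.3" --pt "1 -0.74 -0.3" --pt "1 -0.74 -0.3" --pt "1 -0.74 -0.3" --pt "1 -0.74 -0.3" --pt "1 -0.74 -0.3" --pt "1 -0.74 -0.3" --pt "1 -0.74 -0.3" --pt "1 -0.74 -0.3" --pt "1 -0.74 -0.3" --turn '[0.21, 0.21, 0.21, 0.21, 0.21, 0.21, 0.21, 0.21, 0.21, 0.21, 0.21, 0.23]' --grip 0.4 --newtons 25

```text
time: 1.3
ee_pos: [0.5301, 0.3584, 0.1319]
eef_rot: [0.035, 0.999, -0.0, -0.0]
ft_force: [1.0, 0.2, -0.2]
width: 0.0522
grip_force: 0.0
```

Request:
step_arm --pt "1 -0.74 -0.3" --pt "0.92 -0.74 -0.3" --pt "0 0 0" --pt "0 0 0" --turn '[0, 0, 0, 0]'

```text
time: 1.7
ee_pos: [0.5773, 0.3218, 0.1168]
eef_rot: [0.036, 0.999, -0.0, -0.001]
ft_force: [-1.0, 0.9, 0.1]
width: 0.0523
grip_force: 0.0
```

Request:
step_arm --pt "0 0 -1" --pt "0 0 -1" --pt "0 0 -1" --pt "0 0 -0.7" --pt "0 0 0" --pt "0 0 0" --turn '[0, 0, 0, 0, 0, 0]'

```text
time: 2.3
ee_pos: [0.5768, 0.3236, 0.0257]
eef_rot: [0.035, 0.999, 0.0, -0.0]
ft_force: [0.9, -0.7, 1.3]
width: 0.0522
grip_force: 0.0
```

Request:
step_arm --pt "0 0 0" --pt "0 0 0" --pt "0 0 0" --pt "0 0 0" --pt "0 0 0" --pt "0 0 0" --turn '[0, 0, 0, 0, 0, 0]' --grip 1.0

```text
time: 2.9
ee_pos: [0.5774, 0.3213, 0.0252]
eef_rot: [0.036, 0.999, -0.001, -0.0]
ft_force: [-2.1, -4.3, 5.4]
width: 0.017
grip_force: 25.0
```

Request:
step_arm --pt "0.02 0.25 0" --pt "0.02 0.25 0" --pt "0.02 0.25 0" --pt "0.02 0.25 0" --pt "0 0.1 0" --pt "0 0 0" --pt "0 0 0" --turn '[0, 0, 0, 0, 0, 0, 0]'

```text
time: 3.6
ee_pos: [0.579, 0.3463, 0.0251]
eef_rot: [0.036, 0.999, -0.003, -0.001]
ft_force: [-9.4, -12.5, 13.3]
width: 0.0171
grip_force: 25.0
```

Request:
step_arm --pt "0 0 0" --pt "0 0 0" --pt "0 0 0" --pt "0 0 0" --turn '[0, 0, 0, 0]' --grip 0.5

```text
time: 4.0
ee_pos: [0.5793, 0.3505, 0.025]
eef_rot: [0.035, 0.999, 0.0, 0.0]
ft_force: [-0.1, -0.0, 0.1]
width: 0.0396
grip_force: 0.0
```

Request:
step_arm --pt "0 0 0.8" --pt "0 0 1" --pt "0 0 1" --pt "0 0 0.2" --pt "0 0 0" --turn '[0, 0, 0, 0, 0]'

```text
time: 4.5
ee_pos: [0.5798, 0.3505, 0.1009]
eef_rot: [0.035, 0.999, 0.001, 0.001]
ft_force: [-0.2, -0.0, 0.1]
width: 0.0434
grip_force: 0.0
```

Run:
```python
from h import *
c=camera('top');save(c,'top1.png');np.savez('top1.npz',**c)
im=c['image'][145:205,262:382]
cv2.imwrite('pics/c1.png',cv2.resize(im,None,fx=6,fy=6,interpolation=cv2.INTER_CUBIC)[:,:,::-1])
```

```text
(no output)
```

View pics/c1.png

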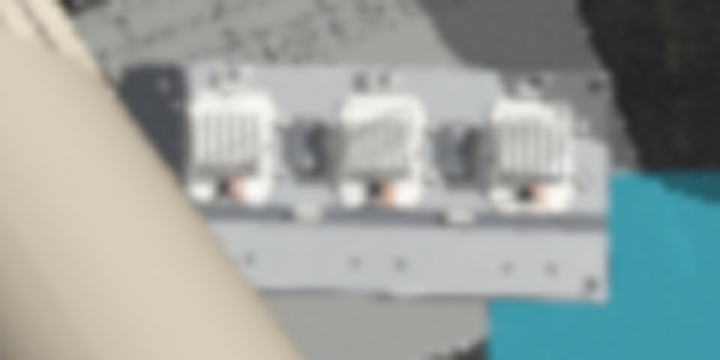

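The tabs now sit in the gaps, at crop (305,213) and (460,213), so the lock is open. All three parts show a transistor. The part centres are at crop (235,150), (381,152) and (533,155).

Run:
```python
from h import *
c=dict(np.load('top1.npz'))
for uv in((233,140),(381,142),(533,143)):
    print(ray(c,[262+uv[0]/6-.4,145+uv[1]/6-.4],.05))
print(read_state()['ee_pos'])
```

```text
[[0.60741219 0.23986408]]
[[0.60390484 0.16103138]]
[[0.60088342 0.08027489]]
[0.57917586 0.3500334  0.09951627]
```

Request:
step_arm --pt "0.25 -0.88 0" --pt "0.25 -0.88 0" --pt "0.25 -0.88 0" --pt "0.25 -0.88 0" --pt "0.25 -0.88 0" --pt "0 0 0" --pt "0 0 -0.8" --pt "0 0 -0.8" --pt "0 0 -0.8" --pt "0 0 -0.45" --pt "0 0 0" --turn '[0, 0, 0, 0, 0, 0, 0, 0, 0, 0, 0]' --grip 0.3 --newtons 25

```text
time: 5.65
ee_pos: [0.6089, 0.2399, 0.0262]
eef_rot: [0.035, 0.999, -0.001, -0.002]
ft_force: [-0.6, 0.4, -0.0]
width: 0.0604
grip_force: 0.0
```

Request:
step_arm --pt "0 0 0" --pt "0 0 0" --pt "0 0 0" --pt "0 0 0" --pt "0 0 0" --turn '[0, 0, 0, 0, 0]' --grip 1.0

```text
time: 6.15
ee_pos: [0.6111, 0.2416, 0.0299]
eef_rot: [0.035, 0.999, 0.001, 0.001]
ft_force: [0.2, 4.0, 2.5]
width: 0.0339
grip_force: 24.9
```

Request:
step_arm --pt "-0.3 0.06 0" --pt "-0.5 0.035 0" --pt "-0.5 0.035 0" --pt "-0.5 0.03 0" --pt "0 0 0" --pt "0 0 0" --pt "0 0 0.8" --pt "0 0 1" --pt "0 0 1" --pt "0 0 0" --turn '[0, 0, 0, 0, 0, 0, 0, 0, 0, 0]'

```text
time: 7.15
ee_pos: [0.5675, 0.2443, 0.1022]
eef_rot: [0.036, 0.999, 0.001, 0.002]
ft_force: [0.5, 1.0, -1.2]
width: 0.0332
grip_force: 25.0
```

Request:
step_arm --pt "-0.63 -0.97 0.1" --pt "-0.63 -0.97 0" --pt "-0.63 -0.97 0" --pt "-0.63 -0.97 0" --pt "-0.63 -0.97 0" --pt "-0.63 -0.97 0" --pt "0 -0.97 0" --pt "0 -0.97 0" --pt "0 -0.97 0" --pt "0 -0.97 0" --pt "0 -0.97 0" --pt "0 -0.97 0" --turn '[0.1, 0.1, 0.1, 0.1, 0.1, 0.1, 0.1, 0.1, 0.1, 0.1, 0.1, 0.08]'

```text
time: 8.35
ee_pos: [0.4704, -0.0484, 0.1005]
eef_rot: [-0.035, 0.999, -0.0, -0.001]
ft_force: [0.2, 0.0, -1.8]
width: 0.0338
grip_force: 25.0
```

Request:
step_arm --pt "0 -0.97 0" --pt "0 -0.97 0" --pt "0 -0.97 0" --pt "0 -0.97 0" --pt "0 -0.97 0" --pt "0 -0.97 0" --pt "0 -0.97 0" --pt "0 -0.9 0" --pt "0 0 0" --pt "0 0 0" --turn '[0, 0, 0, 0, 0, 0, 0, 0, 0, 0]'

```text
time: 9.35
ee_pos: [0.4704, -0.2394, 0.1005]
eef_rot: [-0.035, 0.999, 0.0, -0.001]
ft_force: [-0.2, 0.1, -0.9]
width: 0.0335
grip_force: 25.0
```

Request:
step_arm --pt "0 0 -0.8" --pt "0 0 -0.8" --pt "0 0 -0.8" --pt "0 0 -0.4" --pt "0 0 -0.3" --pt "0 0 0" --pt "0 0 0" --turn '[0, 0, 0, 0, 0, 0, 0]'

```text
time: 10.05
ee_pos: [0.4715, -0.2394, 0.0244]
eef_rot: [-0.035, 0.999, -0.0, 0.0]
ft_force: [0.3, 0.0, -1.4]
width: 0.0338
grip_force: 25.0
```

Request:
step_arm --pt "0 0 0" --pt "0 0 0" --pt "0 0 0" --pt "0 0 0.5" --pt "0 0 1" --pt "0 0 1" --pt "0 0 0.6" --turn '[0, 0, 0, 0, 0, 0, 0]' --grip 0.5

```text
time: 10.75
ee_pos: [0.4719, -0.2399, 0.1042]
eef_rot: [-0.035, 0.999, -0.0, 0.001]
ft_force: [-0.3, -0.7, 0.6]
width: 0.0436
grip_force: 0.0
```

Request:
step_arm --pt "0 1 0" --pt "0 1 0" --pt "0 1 0" --pt "0 1 0" --pt "0 1 0" --pt "0 1 0" --pt "0 1 0" --pt "0 1 0" --pt "0 1 0" --pt "0 1 0" --pt "0.9 1 0" --pt "0.9 1 0" --turn '[-0.1, -0.1, -0.1, -0.1, -0.1, -0.1, -0.1, -0.1, -0.1, -0.1, -0.1, -0.08]' --grip 0.3

```text
time: 11.95
ee_pos: [0.5169, 0.0617, 0.1027]
eef_rot: [0.036, 0.999, 0.0, 0.001]
ft_force: [0.8, 0.3, 0.7]
width: 0.061
grip_force: 0.0
```

Request:
step_arm --pt "0.9 1 0" --pt "0.9 1 0" --pt "0.9 1 0" --pt "0.82 1 0" --pt "0 0 0" --pt "0 0 -0.8" --pt "0 0 -0.8" --pt "0 0 -0.8" --pt "0 0 -0.56" --pt "0 0 0" --pt "0 0 0" --turn '[0, 0, 0, 0, 0, 0, 0, 0, 0, 0, 0]'

```text
time: 13.05
ee_pos: [0.6044, 0.1605, 0.0282]
eef_rot: [0.036, 0.999, 0.0, 0.0]
ft_force: [0.4, 0.3, 0.6]
width: 0.0613
grip_force: 0.0
```

Request:
step_arm --pt "0 0 0" --pt "0 0 0" --pt "0 0 0" --pt "0 0 0" --pt "0 0 0" --pt "0 0 0" --turn '[0, 0, 0, 0, 0, 0]' --grip 1.0

```text
time: 13.65
ee_pos: [0.6042, 0.1606, 0.0276]
eef_rot: [0.036, 0.999, 0.0, 0.0]
ft_force: [-1.2, -0.1, 3.3]
width: 0.0338
grip_force: 25.0
```

Request:
step_arm --pt "-0.3 0.02 0" --pt "-0.5 0.035 0" --pt "-0.5 0.035 0" --pt "-0.5 0.03 0" --pt "0 0 0" --pt "0 0 0.8" --pt "0 0 1" --pt "0 0 1.2" --pt "0 0 0" --turn '[0, 0, 0, 0, 0, 0, 0, 0, 0]'

```text
out of range: a shift must lie within [-1, 1]
```

Request:
step_arm --pt "-0.3 0.02 0" --pt "-0.5 0.035 0" --pt "-0.5 0.035 0" --pt "-0.5 0.03 0" --pt "0 0 0" --pt "0 0 0.8" --pt "0 0 1" --pt "0 0 1" --pt "0 0 0.2" --turn '[0, 0, 0, 0, 0, 0, 0, 0, 0]'

```text
time: 14.55
ee_pos: [0.5609, 0.1641, 0.1049]
eef_rot: [0.036, 0.999, 0.001, 0.002]
ft_force: [0.4, -0.3, -2.0]
width: 0.0339
grip_force: 25.0
```

Request:
step_arm --pt "-0.61 -0.98 0" --pt "-0.61 -0.98 0" --pt "-0.61 -0.98 0" --pt "-0.61 -0.98 0" --pt "-0.61 -0.98 0" --pt "-0.61 -0.98 0" --pt "0 -0.98 0" --pt "0 -0.98 0" --pt "0 -0.98 0" --pt "0 -0.98 0" --pt "0 -0.98 0" --pt "0 -0.98 0" --turn '[0.1, 0.1, 0.1, 0.1, 0.1, 0.1, 0.1, 0.1, 0.1, 0.1, 0.1, 0.08]'

```text
time: 15.75
ee_pos: [0.4672, -0.1314, 0.1015]
eef_rot: [-0.036, 0.999, 0.0, -0.001]
ft_force: [-0.1, -0.2, -1.1]
width: 0.0338
grip_force: 25.0
```

Request:
step_arm --pt "0 -0.98 0" --pt "0 -0.98 0" --pt "0 0 0" --pt "0 0 -0.9" --pt "0 0 -0.9" --pt "0 0 -0.8" --pt "0 0 -0.5" --pt "0 0 -0.25" --pt "0 0 0" --pt "0 0 0" --turn '[0, 0, 0, 0, 0, 0, 0, 0, 0, 0]'

```text
time: 16.75
ee_pos: [0.468, -0.1793, 0.0188]
eef_rot: [-0.035, 0.999, -0.0, 0.0]
ft_force: [0.2, -0.5, -0.9]
width: 0.034
grip_force: 25.0
```

Request:
step_arm --pt "0 0 0" --pt "0 0 0" --pt "0 0 0" --pt "0 0 0.5" --pt "0 0 1" --pt "0 0 1" --pt "0 0 0.7" --turn '[0, 0, 0, 0, 0, 0, 0]' --grip 0.5

```text
time: 17.45
ee_pos: [0.4682, -0.1797, 0.1012]
eef_rot: [-0.035, 0.999, -0.0, 0.001]
ft_force: [1.6, -0.3, -0.3]
width: 0.0438
grip_force: 0.0
```

Request:
step_arm --pt "0 1 0" --pt "0 1 0" --pt "0 1 0" --pt "0 1 0" --pt "0 1 0" --pt "0 1 0" --pt "0 1 0" --pt "0.5 1 0" --pt "0.74 1 0" --pt "1 1 0" --pt "1 0.35 0" --pt "1 0 0" --turn '[-0.1, -0.1, -0.1, -0.1, -0.1, -0.1, -0.1, -0.1, -0.1, -0.1, -0.1, -0.08]' --grip 0.3

```text
time: 18.65
ee_pos: [0.5746, 0.0818, 0.0996]
eef_rot: [0.034, 0.999, 0.0, 0.0]
ft_force: [0.5, 0.6, 0.7]
width: 0.0611
grip_force: 0.0
```

Request:
step_arm --pt "1 0 0" --pt "0 0 0" --pt "0 0 0" --pt "0 0 -0.8" --pt "0 0 -0.8" --pt "0 0 -0.8" --pt "0 0 -0.45" --pt "0 0 0" --pt "0 0 0" --turn '[0, 0, 0, 0, 0, 0, 0, 0, 0]'

```text
time: 19.55
ee_pos: [0.5988, 0.0795, 0.0282]
eef_rot: [0.035, 0.999, 0.0, 0.0]
ft_force: [0.2, -0.4, 0.3]
width: 0.0607
grip_force: 0.0
```

Request:
step_arm --pt "0 0 0" --pt "0 0 0" --pt "0 0 0" --pt "0 0 0" --pt "0 0 0" --pt "0 0 0" --turn '[0, 0, 0, 0, 0, 0]' --grip 1.0

```text
time: 20.15
ee_pos: [0.5986, 0.0791, 0.0275]
eef_rot: [0.036, 0.999, -0.0, -0.0]
ft_force: [-3.3, -1.1, 3.5]
width: 0.0336
grip_force: 25.0
```

Request:
step_arm --pt "-0.3 0.0 0" --pt "-0.5 0.035 0" --pt "-0.5 0.035 0" --pt "-0.5 0.03 0" --pt "0 0 0" --pt "0 0 0.8" --pt "0 0 1" --pt "0 0 1" --pt "0 0 0.2" --turn '[0, 0, 0, 0, 0, 0, 0, 0, 0]'

```text
time: 21.05
ee_pos: [0.5554, 0.0823, 0.1049]
eef_rot: [0.035, 0.999, 0.001, 0.002]
ft_force: [0.7, -1.4, -1.5]
width: 0.0336
grip_force: 25.0
```

Request:
step_arm --pt "-0.61 -0.9 0" --pt "-0.61 -0.9 0" --pt "-0.61 -0.9 0" --pt "-0.61 -0.9 0" --pt "-0.61 -0.9 0" --pt "-0.61 -0.9 0" --pt "0 -0.9 0" --pt "0 -0.9 0" --pt "0 -0.9 0" --pt "0 0 0" --pt "0 0 0" --turn '[0.1, 0.1, 0.1, 0.1, 0.1, 0.1, 0.1, 0.1, 0.1, 0.1, 0.18]'

```text
time: 22.15
ee_pos: [0.4618, -0.1206, 0.1016]
eef_rot: [-0.035, 0.999, 0.0, -0.001]
ft_force: [1.0, -0.2, -0.7]
width: 0.0343
grip_force: 25.0
```

Request:
step_arm --pt "0 0 -0.9" --pt "0 0 -0.9" --pt "0 0 -0.8" --pt "0 0 -0.4" --pt "0 0 -0.28" --pt "0 0 0" --pt "0 0 0" --turn '[0, 0, 0, 0, 0, 0, 0]'

```text
time: 22.85
ee_pos: [0.4626, -0.1205, 0.0209]
eef_rot: [-0.035, 0.999, 0.0, 0.0]
ft_force: [0.1, -0.4, -1.0]
width: 0.0339
grip_force: 25.0
```

Request:
step_arm --pt "0 0 0" --pt "0 0 0" --pt "0 0 0" --pt "0 0 0.5" --pt "0 0 1" --pt "0 0 1" --pt "0 0 0.7" --turn '[0, 0, 0, 0, 0, 0, 0]' --grip 0.5

```text
time: 23.55
ee_pos: [0.4628, -0.1209, 0.1029]
eef_rot: [-0.035, 0.999, -0.0, 0.001]
ft_force: [0.1, 1.1, -0.2]
width: 0.0432
grip_force: 0.0
```

Run:
```python
from h import *
c=camera('top');save(c,'top2.png');np.savez('top2.npz',**c)
sinks(c,[(289,252,14),(322,233,14),(376,222,14)])
im=c['image'][140:270,230:480]
cv2.imwrite('pics/c2.png',cv2.resize(im,None,fx=3.2,fy=3.2,interpolation=cv2.INTER_CUBIC)[:,:,::-1])
```

```text
(289, 252) n 114 mean [0.3719 0.3007] rect [369.2 301.1] [54.7 35. ] 88.4 pca long deg 73.7 [0.00877693 0.01491668]
(322, 233) n 224 mean [0.3977 0.1773] rect [397.6 177.6] [44.4 57.7] 64.4 pca long deg 162.7 [0.01184673 0.01617862]
(376, 222) n 81 mean [0.4105 0.0083] rect [411.3  10.7] [44.8 28.8] 74.3 pca long deg 74.4 [0.00694937 0.0129664 ]
```

View pics/c2.png

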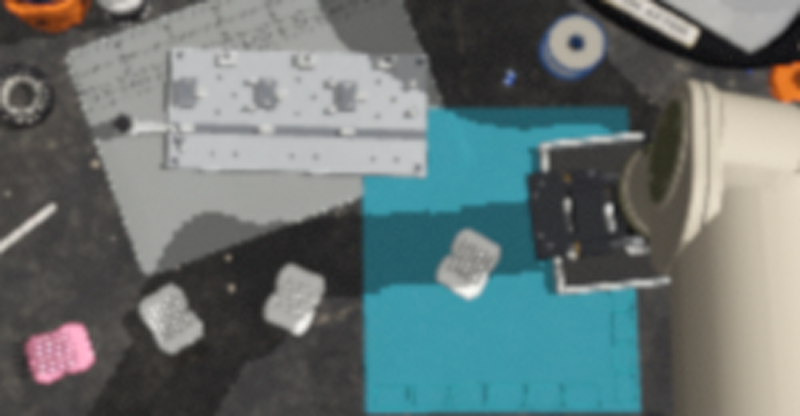

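The jig is empty and the lock is open. The bare part at crop (192,358) was knocked and now lies at crop (171,318), roughly pixel (283,239). The other two haven't moved. I'll start with the one on the teal mat.

Request:
step_arm --pt "-0.13 0.7 0" --pt "-0.13 0.7 0" --pt "-0.13 0.7 0" --pt "-0.13 0.7 0" --pt "-0.13 0.7 0" --pt "-0.13 0.7 0" --pt "-0.53 0.68 0" --pt "0 0 0" --pt "0 0 -0.9" --pt "0 0 -0.9" --pt "0 0 -0.8" --pt "0 0 -0.5" --turn '[-0.6, -0.6, -0.6, -0.6, -0.6, -0.6, -0.6, -0.4, 0, 0, 0, 0]' --grip 0.2

```text
time: 24.8
ee_pos: [0.4289, 0.0013, 0.0221]
eef_rot: [0.238, 0.971, -0.0, -0.0]
ft_force: [-0.4, -0.3, 0.1]
width: 0.0698
grip_force: 0.0
```

Request:
step_arm --pt "0 0 -0.34" --pt "0 0 0" --pt "0 0 0" --turn '[0, 0, 0]'

```text
time: 25.1
ee_pos: [0.4298, 0.0014, 0.0149]
eef_rot: [0.238, 0.971, 0.0, 0.0]
ft_force: [0.2, -0.6, -0.3]
width: 0.0694
grip_force: 0.0
```

Request:
step_arm --pt "0 0 0" --pt "0 0 0" --pt "0 0 0" --pt "0 0 0" --pt "0 0 0" --pt "0 0 0" --turn '[0, 0, 0, 0, 0, 0]' --grip 1.0

```text
time: 25.7
ee_pos: [0.4294, 0.0014, 0.0144]
eef_rot: [0.238, 0.971, 0.0, -0.0]
ft_force: [-0.4, -0.1, 1.0]
width: 0.0344
grip_force: 24.1
```

Request:
step_arm --pt "0 0 0.6" --pt "0 0 1" --pt "0 0 1" --pt "0 0 1" --pt "0.7 0.46 0" --pt "0.7 0.46 0" --pt "0.7 0.46 0" --pt "0.7 0.46 0" --pt "0.7 0.46 0" --pt "0.8 0.46 0" --pt "0.8 0.47 0" --pt "0 0 0" --turn '[0, 0, 0, 0, 0.5, 0.5, 0.5, 0.5, 0.5, 0.5, 0.42, 0]'

```text
time: 26.9
ee_pos: [0.5583, 0.084, 0.1038]
eef_rot: [0.034, 0.999, 0.0, 0.0]
ft_force: [0.1, 1.1, -1.7]
width: 0.035
grip_force: 24.2
```

Request:
step_arm --pt "0 0 -0.9" --pt "0 0 -0.9" --pt "0 0 -0.6" --pt "0 0 -0.3" --pt "0 0 0" --pt "0 0 0" --pt "0 0 0" --turn '[0, 0, 0, 0, 0, 0, 0]'

```text
time: 27.6
ee_pos: [0.5575, 0.0822, 0.0378]
eef_rot: [0.036, 0.999, 0.0, 0.001]
ft_force: [-0.7, 0.2, -0.5]
width: 0.0345
grip_force: 24.2
```

Request:
step_arm --pt "0 0 -0.2" --pt "0 0 -0.2" --pt "0 0 0" --pt "0 0 0" --turn '[0, 0, 0, 0]'

```text
time: 28.0
ee_pos: [0.5567, 0.0821, 0.0266]
eef_rot: [0.035, 0.999, -0.0, -0.0]
ft_force: [0.3, -1.1, -1.6]
width: 0.0344
grip_force: 24.2
```

Run:
```python
from h import *
s=read_state();print(s['ee_pos'],s['ft_force'])
c=camera('side');save(c,'s3.png')
im=c['image'][165:265,280:420]
cv2.imwrite('pics/c3.png',cv2.resize(im,None,fx=5.5,fy=5.5,interpolation=cv2.INTER_CUBIC)[:,:,::-1])
```

```text
[0.55672605 0.08212213 0.02663572] [ 0.2568214  -1.13522888 -1.61147589]
```

View pics/c3.png

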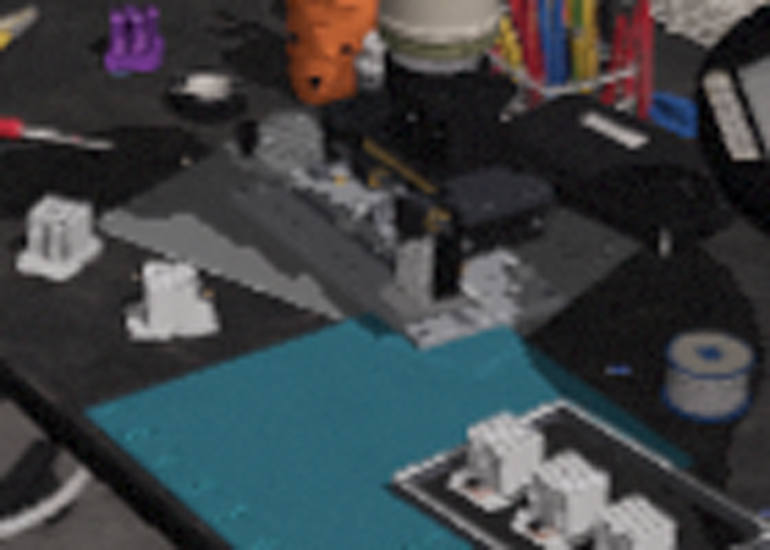

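The finished parts stand upright in the tray, at crop (505,455), (570,500) and (640,535). The held part is just above the plate at station 0. Now sliding it in.

Request:
step_arm --pt "0 0 -0.03" --pt "0.3 -0.02 0" --pt "0.3 -0.02 0" --pt "0.3 -0.02 0" --pt "0.3 -0.02 0" --pt "0.2 -0.02 0" --pt "0 0 0" --pt "0 0 0" --turn '[0, 0, 0, 0, 0, 0, 0, 0]'

```text
time: 28.85
ee_pos: [0.5925, 0.0797, 0.0259]
eef_rot: [0.035, 0.999, 0.0, 0.001]
ft_force: [0.7, -1.4, -4.3]
width: 0.0347
grip_force: 24.1
```

Request:
step_arm --pt "0.08 0 0" --pt "0.08 -0.01 0" --pt "0.08 0 0" --pt "0 0 0" --pt "0 0 0" --turn '[0, 0, 0, 0, 0]'

```text
time: 29.35
ee_pos: [0.5985, 0.0796, 0.0262]
eef_rot: [0.035, 0.999, 0.0, 0.001]
ft_force: [2.5, 0.7, -5.2]
width: 0.0346
grip_force: 24.0
```

Request:
step_arm --pt "0.08 0 0" --pt "0.08 -0.01 0" --pt "0 0 0" --pt "0 0 0" --turn '[0, 0, 0, 0]'

```text
time: 29.75
ee_pos: [0.6004, 0.0788, 0.0258]
eef_rot: [0.036, 0.999, -0.0, -0.002]
ft_force: [-7.5, -0.7, 3.2]
width: 0.0339
grip_force: 24.6
```

Request:
step_arm --pt "0.08 0 0" --pt "0.08 -0.01 0" --pt "0 0 0" --pt "0 0 0" --turn '[0, 0, 0, 0]'

```text
time: 30.15
ee_pos: [0.6015, 0.0786, 0.0251]
eef_rot: [0.035, 0.999, -0.001, -0.005]
ft_force: [-18.5, -0.3, 9.3]
width: 0.0339
grip_force: 25.0
```

Request:
step_arm --pt "-0.13 0.01 0" --pt "0 0 0" --pt "0 0 0" --turn '[0, 0, 0]'

```text
time: 30.45
ee_pos: [0.6012, 0.0785, 0.0255]
eef_rot: [0.036, 0.999, -0.0, -0.002]
ft_force: [-7.3, -1.3, -1.4]
width: 0.0337
grip_force: 25.0
```

Request:
step_arm --pt "0 0 0" --pt "0 0 0" --pt "0 0 0" --pt "0 0 0.4" --pt "0 0 1" --pt "0 0 1" --pt "0 0 0.6" --turn '[0, 0, 0, 0, 0, 0, 0]' --grip 0.4

```text
time: 31.15
ee_pos: [0.6038, 0.0793, 0.104]
eef_rot: [0.036, 0.999, 0.0, 0.002]
ft_force: [-0.1, 0.0, 0.3]
width: 0.052
grip_force: 0.0
```

Run:
```python
from h import *
c=camera('top');save(c,'top4.png');np.savez('top4.npz',**c)
sinks(c,[(322,233,14),(283,239,14)],thr=115)
sinks(c,[(322,233,14),(283,239,14)],thr=90)
im=c['image'][145:265,250:390]
cv2.imwrite('pics/c4.png',cv2.resize(im,None,fx=5,fy=5,interpolation=cv2.INTER_CUBIC)[:,:,::-1])
```

```text
(322, 233) n 301 mean [0.3997 0.1771] rect [399.4 178.3] [50.5 65.9] 64.9 pca long deg 161.0 [0.0136586  0.01852188]
(283, 239) n 306 mean [0.3827 0.3017] rect [383.2 301.9] [66.  51.4] 29.5 pca long deg -151.3 [0.01370602 0.01876382]
(322, 233) n 325 mean [0.3995 0.1775] rect [399.4 178.3] [53.  68.4] 65.2 pca long deg 156.7 [0.01423362 0.01905753]
(283, 239) n 335 mean [0.3826 0.302 ] rect [382.8 302.7] [68.6 54.5] 28.6 pca long deg -153.9 [0.01460672 0.01911524]
```

View pics/c4.png

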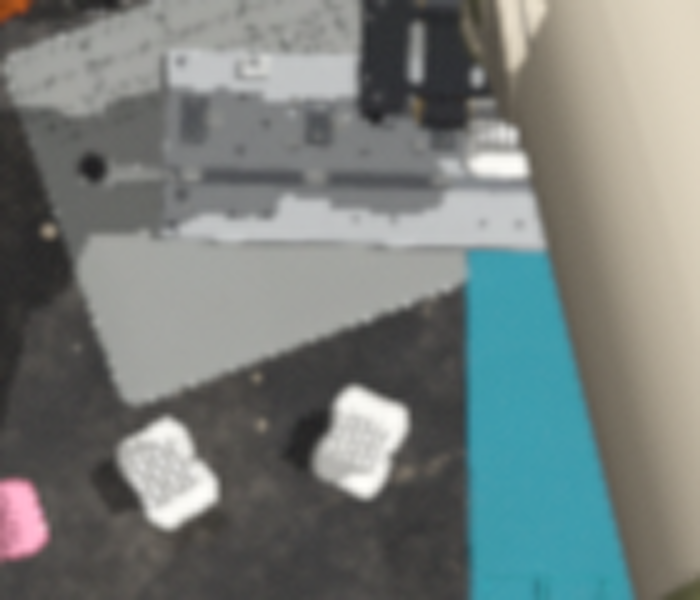

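Station 0's part sits in place at crop (498,160). The two remaining bare parts are clear, at crop (362,440) and (167,470). Next is the one at (0.3995, 0.178).

Request:
step_arm --pt "-0.9 0.44 0" --pt "-0.9 0.44 0" --pt "-0.9 0.44 0" --pt "-0.9 0.44 0" --pt "-0.9 0.44 0" --pt "-0.9 0.44 0" --pt "-0.9 0.44 0" --pt "-0.9 0.44 0" --pt "-0.97 0.43 0" --pt "0 0 0" --turn '[-0.33, -0.33, -0.33, -0.33, -0.33, -0.33, -0.33, -0.33, -0.33, 0]' --grip 0.2

```text
time: 32.2
ee_pos: [0.3958, 0.1793, 0.1008]
eef_rot: [0.211, 0.977, 0.0, -0.001]
ft_force: [0.4, -0.4, -0.7]
width: 0.0697
grip_force: 0.0
```

Request:
step_arm --pt "0 0 -0.9" --pt "0 0 -0.9" --pt "0 0 -0.8" --pt "0 0 -0.6" --pt "0 0 -0.34" --pt "0 0 0" --pt "0 0 0" --turn '[0, 0, 0, 0, 0, 0, 0]'

```text
time: 32.9
ee_pos: [0.3988, 0.1779, 0.013]
eef_rot: [0.212, 0.977, 0.0, 0.0]
ft_force: [-0.2, 0.1, 1.0]
width: 0.0697
grip_force: 0.0
```

Request:
step_arm --pt "0 0 0" --pt "0 0 0" --pt "0 0 0" --pt "0 0 0" --pt "0 0 0" --pt "0 0 0" --turn '[0, 0, 0, 0, 0, 0]' --grip 1.0

```text
time: 33.5
ee_pos: [0.3984, 0.178, 0.0127]
eef_rot: [0.212, 0.977, 0.0, 0.0]
ft_force: [-0.3, -0.4, 1.7]
width: 0.0342
grip_force: 24.9
```

Request:
step_arm --pt "0 0 0" --pt "0 0 0" --pt "0 0 0.1" --pt "0 0 0" --turn '[0, 0, 0, 0]' --grip 0.45

```text
time: 33.9
ee_pos: [0.3986, 0.178, 0.0154]
eef_rot: [0.212, 0.977, 0.0, 0.0]
ft_force: [-0.2, -0.2, -0.4]
width: 0.0472
grip_force: 0.0
```

Request:
step_arm --pt "0 0 0" --pt "0 0 0" --pt "0 0 0" --pt "0 0 0" --pt "0 0 0" --turn '[0, 0, 0, 0, 0]' --grip 1.0

```text
time: 34.4
ee_pos: [0.3984, 0.1779, 0.0151]
eef_rot: [0.212, 0.977, 0.0, -0.0]
ft_force: [-0.4, -0.4, 0.3]
width: 0.0339
grip_force: 25.0
```

Request:
step_arm --pt "0 0 0.6" --pt "0 0 1" --pt "0 0 1" --pt "0 0 1" --pt "0.93 -0.08 0" --pt "0.93 -0.08 0" --pt "0.93 -0.08 0" --pt "0.93 -0.08 0" --pt "0.93 -0.08 0" --pt "0.93 -0.08 0" --pt "0.96 -0.09 0" --pt "0 0 0" --turn '[0, 0, 0, 0, 0.43, 0.43, 0.43, 0.43, 0.43, 0.43, 0.4, 0]'

```text
time: 35.6
ee_pos: [0.5639, 0.1625, 0.1045]
eef_rot: [0.035, 0.999, -0.0, 0.0]
ft_force: [0.6, -0.5, -0.4]
width: 0.034
grip_force: 25.0
```

Request:
step_arm --pt "0 0 -0.9" --pt "0 0 -0.9" --pt "0 0 -0.6" --pt "0 0 -0.4" --pt "0 0 -0.2" --pt "0 0 0" --pt "0 0 0" --pt "0 0 0" --turn '[0, 0, 0, 0, 0, 0, 0, 0]'

```text
time: 36.4
ee_pos: [0.5624, 0.1639, 0.0309]
eef_rot: [0.035, 0.999, 0.0, 0.001]
ft_force: [-0.7, 0.1, -1.8]
width: 0.0338
grip_force: 25.0
```

Request:
step_arm --pt "0 0 -0.15" --pt "0 0 0" --pt "0.3 -0.03 0" --pt "0.3 -0.02 0" --pt "0.3 -0.02 0" --pt "0.3 -0.02 0" --pt "0.2 -0.02 0" --pt "0 0 0" --pt "0 0 0" --turn '[0, 0, 0, 0, 0, 0, 0, 0, 0]'

```text
time: 37.3
ee_pos: [0.5966, 0.1605, 0.027]
eef_rot: [0.035, 0.999, -0.0, -0.001]
ft_force: [-6.5, -2.2, 9.0]
width: 0.0338
grip_force: 25.0
```

Request:
step_arm --pt "0.08 0 0" --pt "0.08 -0.01 0" --pt "0.08 0 0" --pt "0 0 0" --pt "0 0 0" --turn '[0, 0, 0, 0, 0]'

```text
time: 37.8
ee_pos: [0.6029, 0.1605, 0.0269]
eef_rot: [0.035, 0.999, 0.0, -0.0]
ft_force: [-3.7, -1.6, 6.3]
width: 0.0337
grip_force: 25.0
```

Request:
step_arm --pt "0.08 0 0" --pt "0.08 -0.01 0" --pt "0 0 0" --pt "0 0 0" --turn '[0, 0, 0, 0]'

```text
time: 38.2
ee_pos: [0.6045, 0.1604, 0.027]
eef_rot: [0.035, 0.999, -0.0, -0.003]
ft_force: [-17.1, -2.6, 17.7]
width: 0.0342
grip_force: 25.0
```

Request:
step_arm --pt "0.04 0 0.0" --pt "0 0 0" --pt "-0.13 0.01 0" --pt "0 0 0" --pt "0 0 0" --turn '[0, 0, 0, 0, 0]'

```text
time: 38.7
ee_pos: [0.6043, 0.1604, 0.0269]
eef_rot: [0.035, 0.999, -0.0, -0.0]
ft_force: [-5.4, -1.7, 9.5]
width: 0.0339
grip_force: 25.0
```

Request:
step_arm --pt "0 0 0" --pt "0 0 0" --pt "0 0 0" --pt "0 0 0.4" --pt "0 0 1" --pt "0 0 1" --pt "0 0 0.6" --turn '[0, 0, 0, 0, 0, 0, 0]' --grip 0.4

```text
time: 39.4
ee_pos: [0.6056, 0.1609, 0.104]
eef_rot: [0.035, 0.999, 0.001, 0.001]
ft_force: [0.9, -0.3, -1.1]
width: 0.0522
grip_force: 0.0
```

Request:
step_arm --pt "-0.89 0.56 0" --pt "-0.89 0.56 0" --pt "-0.89 0.56 0" --pt "-0.89 0.56 0" --pt "-0.89 0.56 0" --pt "-0.89 0.56 0" --pt "-0.89 0.56 0" --pt "-0.89 0.56 0" --pt "-0.89 0.56 0" --pt "-0.89 0.6 0" --pt "0 0 0" --pt "0 0 0" --turn '[0.46, 0.46, 0.46, 0.46, 0.46, 0.46, 0.46, 0.46, 0.46, 0.5, 0, 0]' --grip 0.2

```text
time: 40.6
ee_pos: [0.3815, 0.3023, 0.1015]
eef_rot: [-0.242, 0.97, 0.0, 0.0]
ft_force: [0.5, -0.4, 0.1]
width: 0.0696
grip_force: 0.0
```

Run:
```python
from h import *
print(read_state()['ee_pos'])
c=camera('top');np.savez('top5.npz',**c)
im=c['image'][145:265,250:390]
cv2.imwrite('pics/c5.png',cv2.resize(im,None,fx=5,fy=5,interpolation=cv2.INTER_CUBIC)[:,:,::-1])
```

```text
[0.38151007 0.30230832 0.10145979]
```

View pics/c5.png

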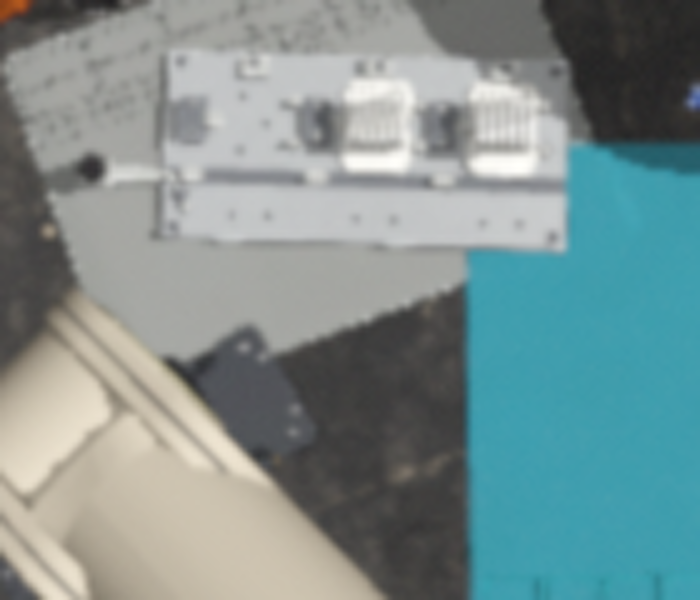

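Both loaded parts, at crop (376,125) and (503,128), sit home against the stops and the same distance from the bar. Now taking the last part.

Request:
step_arm --pt "0 0 -0.9" --pt "0 0 -0.9" --pt "0 0 -0.8" --pt "0 0 -0.6" --pt "0 0 -0.24" --pt "0 0 0" --pt "0 0 0" --turn '[0, 0, 0, 0, 0, 0, 0]'

```text
time: 41.35
ee_pos: [0.3827, 0.3018, 0.0159]
eef_rot: [-0.241, 0.971, 0.0, 0.0]
ft_force: [0.5, 0.5, 0.6]
width: 0.0697
grip_force: 0.0
```

Request:
step_arm --pt "0 0 0" --pt "0 0 0" --pt "0 0 0" --pt "0 0 0" --pt "0 0 0" --pt "0 0 0" --turn '[0, 0, 0, 0, 0, 0]' --grip 1.0

```text
time: 41.95
ee_pos: [0.3821, 0.3018, 0.0154]
eef_rot: [-0.241, 0.97, 0.0, 0.0]
ft_force: [-0.9, 0.1, 0.6]
width: 0.0339
grip_force: 24.8
```

Request:
step_arm --pt "0 0 0.6" --pt "0 0 1" --pt "0 0 1" --pt "0 0 1" --pt "0.93 -0.28 0" --pt "0.93 -0.28 0" --pt "0.93 -0.28 0" --pt "0.93 -0.28 0" --pt "0.93 -0.28 0" --pt "0.93 -0.28 0" --pt "0.93 -0.29 0" --pt "0.93 -0.29 0" --turn '[0, 0, 0, 0, -0.58, -0.58, -0.58, -0.58, -0.58, -0.58, -0.58, -0.59]'

```text
time: 43.15
ee_pos: [0.5687, 0.2446, 0.1048]
eef_rot: [0.037, 0.999, -0.0, -0.0]
ft_force: [0.1, 0.9, -1.3]
width: 0.0341
grip_force: 24.8
```

Request:
step_arm --pt "0 0 0" --pt "0 0 0" --pt "0 0 -0.9" --pt "0 0 -0.9" --pt "0 0 -0.6" --pt "0 0 -0.4" --pt "0 0 -0.2" --pt "0 0 0" --pt "0 0 0" --pt "0 0 0" --turn '[0, 0, 0, 0, 0, 0, 0, 0, 0, 0]'

```text
time: 44.15
ee_pos: [0.5686, 0.2454, 0.0312]
eef_rot: [0.035, 0.999, 0.0, 0.001]
ft_force: [-0.3, 0.4, -1.6]
width: 0.0339
grip_force: 24.8
```

Request:
step_arm --pt "0 0 -0.15" --pt "0 0 0" --pt "0.3 -0.03 0" --pt "0.3 -0.02 0" --pt "0.3 -0.02 0" --pt "0.3 -0.02 0" --pt "0.2 -0.02 0" --pt "0 0 0" --pt "0 0 0" --turn '[0, 0, 0, 0, 0, 0, 0, 0, 0]'

```text
time: 45.05
ee_pos: [0.603, 0.2424, 0.0273]
eef_rot: [0.036, 0.999, 0.0, -0.0]
ft_force: [-5.5, -1.6, 8.8]
width: 0.0337
grip_force: 24.8
```

Request:
step_arm --pt "0.08 0 0" --pt "0.08 -0.01 0" --pt "0.08 0 0" --pt "0 0 0" --pt "0 0 0" --turn '[0, 0, 0, 0, 0]'

```text
time: 45.55
ee_pos: [0.6093, 0.2421, 0.0273]
eef_rot: [0.036, 0.999, 0.0, -0.0]
ft_force: [-3.1, -1.2, 6.7]
width: 0.0334
grip_force: 24.8
```

Request:
step_arm --pt "0.08 0 0" --pt "0.08 -0.01 0" --pt "0 0 0" --pt "0 0 0" --turn '[0, 0, 0, 0]'

```text
time: 45.95
ee_pos: [0.61, 0.2424, 0.0274]
eef_rot: [0.035, 0.999, -0.0, -0.003]
ft_force: [-19.6, -3.3, 20.2]
width: 0.0339
grip_force: 25.0
```

Request:
step_arm --pt "-0.12 0.01 0" --pt "0 0 0" --pt "0 0 0" --turn '[0, 0, 0]'

```text
time: 46.25
ee_pos: [0.6098, 0.2423, 0.0273]
eef_rot: [0.035, 0.999, 0.0, -0.0]
ft_force: [-5.3, -2.7, 8.6]
width: 0.0338
grip_force: 25.0
```

Request:
step_arm --pt "0 0 0" --pt "0 0 0" --pt "0 0 0" --pt "0 0 0.4" --pt "0 0 1" --pt "0 0 1" --pt "0 0 0.6" --pt "-1 0 0" --pt "-1 0.4 0" --pt "-1 0.5 0" --pt "-1 0.5 0" --pt "-1 0.5 0" --turn '[0, 0, 0, 0, 0, 0, 0, 0, 0, 0, 0, 0]' --grip 0.4

```text
time: 47.45
ee_pos: [0.4841, 0.29, 0.1018]
eef_rot: [0.036, 0.999, 0.0, 0.0]
ft_force: [0.1, -0.2, 0.5]
width: 0.0521
grip_force: 0.0
```

Run:
```python
from h import *
print(read_state()['ee_pos'])
c=camera('top');np.savez('top6.npz',**c)
im=c['image'][145:205,255:375]
cv2.imwrite('pics/c6.png',cv2.resize(im,None,fx=6,fy=6,interpolation=cv2.INTER_CUBIC)[:,:,::-1])
```

```text
[0.48410398 0.29002391 0.10182744]
```

View pics/c6.png

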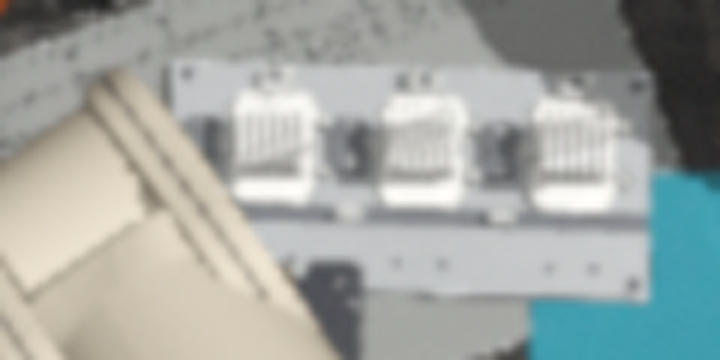

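All three parts sit in their stations at crop (277,150), (425,152) and (575,155), matching where the finished parts were. Now closing the lock.

Request:
step_arm --pt "0.95 0.57 0" --pt "0.95 0.57 0" --pt "0.95 0.57 0" --pt "0.95 0.57 0" --pt "0 0 0" --pt "0 0 -0.9" --pt "0 0 -0.9" --pt "0 0 -0.8" --pt "0 0 -0.45" --pt "0 0 0" --pt "0 0 0" --turn '[0, 0, 0, 0, 0, 0, 0, 0, 0, 0, 0]'

```text
time: 48.6
ee_pos: [0.5804, 0.3468, 0.0262]
eef_rot: [0.036, 0.999, 0.0, 0.0]
ft_force: [-0.7, 0.1, -0.1]
width: 0.0518
grip_force: 0.0
```

Request:
step_arm --pt "0 0 0" --pt "0 0 0" --pt "0 0 0" --pt "0 0 0" --pt "0 0 0" --pt "0 0 0" --turn '[0, 0, 0, 0, 0, 0]' --grip 1.0

```text
time: 49.2
ee_pos: [0.5801, 0.3462, 0.0254]
eef_rot: [0.036, 0.999, -0.0, -0.0]
ft_force: [-1.2, -3.3, 1.6]
width: 0.0168
grip_force: 25.0
```

Request:
step_arm --pt "-0.02 -0.25 0" --pt "-0.02 -0.25 0" --pt "-0.02 -0.25 0" --pt "-0.02 -0.25 0" --pt "0 -0.15 0" --pt "0 0 0" --pt "0 0 0" --turn '[0, 0, 0, 0, 0, 0, 0]'

```text
time: 49.9
ee_pos: [0.5785, 0.32, 0.0255]
eef_rot: [0.035, 0.999, 0.002, 0.001]
ft_force: [5.5, 7.5, -5.8]
width: 0.017
grip_force: 25.0
```

Request:
step_arm --pt "0 0 0" --pt "0 0 0" --pt "0 0 0" --pt "0 0 0" --turn '[0, 0, 0, 0]' --grip 0.5

```text
time: 50.3
ee_pos: [0.578, 0.3175, 0.0252]
eef_rot: [0.036, 0.999, -0.0, -0.0]
ft_force: [0.3, 0.4, -0.5]
width: 0.0395
grip_force: 0.0
```

Request:
step_arm --pt "0 0 0.5" --pt "0 0 1" --pt "0 0 1" --pt "0 0 1" --pt "-1 0.6 0" --pt "-1 0.8 0" --pt "-1 1 0" --pt "-1 1 0" --pt "-1 1 0" --pt "-1 1 0" --pt "0 1 0" --pt "0 1 0" --turn '[0, 0, 0, 0, 0, 0, 0, 0, 0, 0, 0, 0]'

```text
time: 51.5
ee_pos: [0.4273, 0.5043, 0.1143]
eef_rot: [0.035, 0.999, 0.001, 0.0]
ft_force: [0.3, -1.4, 0.6]
width: 0.0431
grip_force: 0.0
```

Run:
```python
from h import *
print(read_state()['ee_pos'])
c=camera('top');np.savez('top7.npz',**c)
im=c['image'][145:240,260:470]
cv2.imwrite('pics/c7.png',cv2.resize(im,None,fx=3.8,fy=3.8,interpolation=cv2.INTER_CUBIC)[:,:,::-1])
```

```text
[0.42729095 0.50431238 0.11428557]
```

View pics/c7.png

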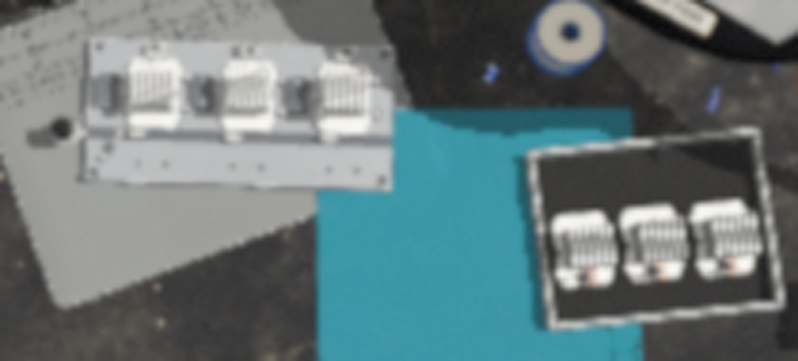

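The lock is shut with its tabs behind the parts, and three finished parts stand in the tray at crop (585,245), (655,240) and (727,238). Handing in.

```bash
python3 -c "
from bench import *
print(close_job())"
```

```text
the job is handed in; nothing more can be done
None
```

The changeover is finished and handed in at about 52 s, though the hand-in returned no verdict: the three bare heat sinks were pushed against their end stops in the jig, the three finished ones stand in the parts tray, and the locking bar is shut. I judged the parts home from the push forces and the top view; I had no jaw readings.

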